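# Pin a display-arm link and hold its ball stud down in the sprung seat

## Robot

A 6-joint arm with a two-finger parallel gripper is mounted at the origin on the work surface. World frame = base frame: x ahead of the robot, y to its left, z up, the work surface at z = 0. Lengths are in m, angles in rad, forces in N, time in s.
With the tool pointing down it reaches from about 0.3 to 0.875 m from the base axis. Payload 6.4 kg.
Tool frame: the origin (TCP) lies on the centre line of the jaws, within the pads' length; the fingertips stand 19 mm ahead of it and the grasp point (between the pads) is the TCP (tip_extent is the z of the fingertips in the tool frame, in m); z points along the fingers, y is the line along which they close (so a half turn about z gives the same grasp; the last joint's range is limited). The gripper opens to 88 mm and grips with 3 to 60 N. Pads are 18 mm wide; open, the fingers measure 123 mm over their backs; the gripper's body (75 mm by 187 mm) begins 45 mm behind the grasp point.
Start: joints at [-0.206, 0.181, 1.607, -0, 1.354, -0.206], TCP at [0.575, 0, 0.258] pointing down, gripper open.
Joint ranges: [-2.99, 2.99], [-0.89, 2.07], [0.3, 2.58], [-1.14, 4.28], [0, 2.63], [-3.12, 3.12]. Speed limits (rad/s): [2.57, 2.57, 3.01, 3.14, 3.14, 3.14].

## Interface

Orientations are given as a unit quaternion [w, x, y, z].
In Python, from bench import read_state, camera, camera_params, hand_in, tip_extent gives the robot as it stands.
- The arm moves only by the tool drive_tool, never from a script. Its argument "rows" is a list that holds one entry, the list of rows, each a list of 6 numbers: the shift along the world's x, y, z in m, then the turn, a rotation vector about the world's x, y, z in units of 5 degrees (1.0 is 5 degrees). In form: [[[dx, dy, dz, rx, ry, rz], ...]]. A call has exactly 10 rows; each row is the pose to reach, as a shift and turn from the pose commanded when the call began; what a row does not reach only later rows make up. A row lasts 1/12 s, in which the tool goes at most 41.7 mm and 7.16 degrees, less where a joint would pass 70% of its speed; a pose out of reach is approached as far as the arm can. A call with a gripper value outside its range is refused whole. "fingers" is the opening in per cent of the stroke, from 0 (shut) to 100 (fully open), set as the call begins (left out, the last holds). The fingers move at their own pace and stop on an object; the grip force is fixed at half the most. Time passes only in rows, so rows that repeat a pose let the fingers close, or fill a call up. It gives the time, the measured TCP pose, the force, the opening and the grip force at its end, in the units of the state.
- read_state(): the state, without advancing time (a new reading comes with each control period).
- camera(name): name is "scene" or "side" or "wrist"; returns the picture (384x512x3 uint8, red, green, blue); there is no depth.
- camera_params(name): a dict with "fx", "fy", "cx", "cy" (pixels), "world_to_cam" (4x4, takes a point from world to camera coordinates); the wrist camera has in their place "T_tool_cam" (4x4, takes a point from camera to tool coordinates, whose origin is the TCP and whose axes are the flange's). Camera axes: x right, y down, z forward; pixel columns grow to the right and rows downward; lengths in m; the calibration is good to about 2 mm. The wrist camera is an equidistant fisheye: a pixel r from the principal point sees the ray r / f radians off the axis. A picture is of the moment at which its call begins: read the wrist's pose just before it. camera_params takes no time and is no camera call.
- hand_in(): hands the job in; it is judged then, once.
The state is a dict: "time_s": time; "qpos": joint angles; "qvel": joint speeds; "effort": joint torques, N m; "tcp_pos": TCP position; "eef_rot": TCP orientation; "contact_force": force on the tool from outside, world axes, zero at the start; "wrist_torque": the same for the moment, N m; "grip_width": finger opening in m; "grip_force": force on a finger pad.
Only numpy, scipy, OpenCV 4.12 (cv2) and the standard library are available. Lean on these libraries where they do the work, as an engineer would, in place of code of your own. Each camera call takes 0.05 s, during which the arm holds its last target. There are 200 camera calls.

## Task

Put this display arm together on its jig: push the headed hinge pin down through the post's fork and the link's eye until its head sits on the fork. Then take the ball stud by its stem, set its ball in the brass sprung ring at the other end of the link, and press it straight down, stem upright, until the ring is fully down on its stop. Finish while still gripping the stud and holding it fully down, so that I can close the clamp collar round it from the sides; leave everything else on the bench alone.

Things in the scene. Friction and masses are not known exactly. Their poses are not given: they have to be found in the camera images.
- pin: bright steel hinge pin, standing upright, nose down, in the hole of the blue block. Shank 14 mm diameter and 55 mm long, its lowest 10 mm tapering to an 8 mm flat nose; above it a round head 26 mm diameter and 14 mm high. 0.1 kg. Origin: centre of the nose; z runs along the pin to its head (underside of the head at z = 55 mm, top at 69 mm). It goes into the fork nose first, from above.
- pin_block: fixed blue plastic block, 70 x 50 x 45 mm high, with one blind upright hole 16 mm diameter and 35 mm deep in the middle of its top, which holds the pin (the nose stands 10 mm above the bench). Origin: centre of its underside.
- fork_hole (a point): centre of the mouth of the upper fork hole, on the fork's flat top, 96 mm above the bench. Black fork on a short post: two 12 mm thick prongs 48 mm wide (tops at 96 and 62 mm above the bench) with upright 17 mm through holes in line; between them lies the 20 mm thick eye of the link with its 17 mm hole in line too. Open space below. z up; x (the jig's x) runs along the link towards the cup. A thin brass bush edges the hole.
- jig: fixed assembly jig: aluminium plate 330 x 150 x 12 mm with the post and fork at one end, two dark steel cheeks beside the link and a white round rest under the cup. Origin: on the bench under the jig; fork hole at x = -75 mm, cup axis at x = +95 mm.
- link: loose aluminium link (0.8 kg) lying level on the jig's rests, between the cheeks: eye in the fork at one end, beam 40 mm wide, and at the other end an open black cup 88 mm outside diameter, rim 90 mm above the bench. Origin: on the eye's axis at its underside; x along the link, the cup's axis at x = 170 mm.
- seat_mouth (a point): centre of the top face of the brass seat ring in the cup (moves with the ring). Ring 72 mm outside, 36 mm hole, 8 mm thick; at rest its top face is 108 mm above the bench, pressed fully down 96 mm. A 48 mm ball set in it has its centre 16 mm above this point. Three small screw heads stand on the ring, 29 mm from its centre.
- seat (a joint): how far the sprung ring is pressed down: 0 at rest, 0.012 m on its stop. The spring pushes up with about 7 N at rest, rising to about 17 N on the stop; the stud's weight (0.3 to 0.4 kg) alone does not move it.
- stud: bright steel ball stud: ball 48 mm diameter with a plain round stem 26 mm diameter straight up from it, 98 mm high over all, 0.3 to 0.4 kg. It stands ball down, stem up, in the black ring-shaped nest. Origin: lowest point of the ball; z along the stem: ball centre at 24 mm, bare stem from 46 mm to the flat top at 98 mm.
- stud_ball (a point): centre of the stud's ball; z along the stem, away from the ball.
- nest: fixed black rubber ring, 72 mm diameter, 30 mm high, 36 mm hole, in which the stud stands at the start (ball centre 46 mm above the bench, top of the stem 120 mm). Origin: centre of its underside.
- collar_a: bystander: loose black half of a clamp collar, half ring 114 mm across with two ears, 14 mm high. Origin: centre of the ring, at its underside.
- collar_b: bystander: the other half of the clamp collar, same size and origin.
- hexkey: bystander: dark L-shaped hex key, 100 x 28 mm, 8 mm thick, lying flat. Origin: middle of the long leg, at bench height.
- screwdriver: bystander: screwdriver with red handle, lying. Origin: under its middle.
- screw_pot: bystander: small clear cup, 64 mm diameter, 45 mm high. Origin: centre of its underside.
- vesa: bystander: black square screen plate 120 x 120 x 6 mm with four holes, lying flat. Origin: centre of its underside.
- carton: bystander: small white carton 100 x 70 x 50 mm. Origin: centre of its underside.

How it is judged:
On the way, in this order (a step that is already met when the one before it is completed fails the run):
1. the hinge pin is through fork and eye, its head down on the fork (z of pin in the frame of fork_hole between -0.06 and -0.0525 m and horizontal distance between pin and fork_hole below 0.004 m and angle between pin's own z axis and vertical below 0.08 rad), for 0.3 s.
2. the stud's ball sits in the sprung ring, stem upright (horizontal distance between stud_ball and seat_mouth below 0.003 m and z of stud_ball in the frame of seat_mouth between 0.012 and 0.0185 m and angle between stud's own z axis and vertical below 0.2 rad), for 0.1 s.
At the end, for the whole second after the job is handed in: Pin head down on the fork (within 2.5 mm), pin upright; ball in the brass ring (within 3 mm), stem within 0.15 rad of upright; ring pressed down 10 mm or more of its 12 and held there, still, by the gripper on the stud (over 8 N on the ring); link level within 0.05 rad (all of step 1 and horizontal distance between stud_ball and seat_mouth below 0.003 m and z of stud_ball in the frame of seat_mouth between 0.012 and 0.0185 m and value of joint seat above 0.01 m and angle between stud's own z axis and vertical below 0.15 rad and contact force between the fingers and stud above 2 N and contact force between stud and link above 8 N and angle between link's own z axis and vertical below 0.05 rad and linear speed of stud below 0.02 m/s); the arm keeps its last pose, push and grip.
It fails at once if a bystander is moved by more than 30 mm (distance of any of collar_a, collar_b, hexkey, screwdriver, screw_pot, vesa, carton from where it was at the start of the episode above 0.03 m).
It also fails if it takes over 66 s, if anything falls off the work surface, if the arm or the gripper's body presses on something with over 40 N, if the wrist force passes 120 N, or if a joint passes its speed limit or range.

## Working session

There is one attempt and no reset: what is moved stays moved. The work goes in short steps, Python scripts to look and compute and a tool call to move; the robot and the scene stay as the last step left them, time stands still between calls to the robot, and variables do not carry over. Pictures are saved under pics/ and viewed, at most 10 in all, crops included, and the job is handed in when it is done.

Besides the shell and the picture viewer there is one more tool, called as a command line: name --argument value ..., lists and objects as JSON in quotes. drive_tool: Moves the arm, as the interface text tells. Its arguments: {"type":"object","properties":{"rows":{"type":"array","items":{"type":"array","items":{"type":"array","items":{"type":"number"}}}},"fingers":{"type":"number"}},"required":["rows"]}

```bash
mkdir -p pics; python3 - <<'E'
from bench import *
import cv2,numpy as np,json
print(read_state(),tip_extent)
ims=[]
for n in ["scene","side","wrist"]:
    im=camera(n);cv2.imwrite(f"pics/{n}0.png",im[:,:,::-1]);p=camera_params(n);print(n,{k:np.round(np.array(v),4).tolist() for k,v in p.items()})
E
```

```text
{'time_s': 0.0, 'qpos': array([-2.06298084e-01,  1.81508259e-01,  1.60796236e+00, -1.21708903e-05,
        1.35376444e+00, -2.06305296e-01]), 'qvel': array([ 7.81967236e-05, -3.34249477e-04, -1.34397319e-03,  1.40462558e-03,
        1.12263849e-03,  1.06034764e-03]), 'effort': array([-5.85923790e-04, -4.33866942e+01, -3.41848969e+01,  7.00952648e-02,
        3.87157314e-02, -1.54040990e-04]), 'tcp_pos': array([5.74525902e-01, 1.14272678e-04, 2.56850587e-01]), 'eef_rot': array([-6.84058744e-04,  7.07103063e-01,  7.07110023e-01, -4.54389918e-04]), 'contact_force': array([-0.63462263, -0.42510768,  0.54688603]), 'wrist_torque': array([ 0.04465737,  0.00413637, -0.00912393]), 'grip_force': 0.0, 'grip_width': 0.0879710766914516} 0.019
scene {'fx': 493.9163, 'fy': 493.9163, 'cx': 261.0593, 'cy': 191.9182, 'world_to_cam': [[-0.8609, 0.5088, 0.0002, 0.5144], [0.4322, 0.7314, -0.5274, -0.2239], [-0.2685, -0.454, -0.8496, 1.6702], [0.0, 0.0, 0.0, 1.0]]}
side {'fx': 358.5002, 'fy': 358.5002, 'cx': 255.5587, 'cy': 187.9872, 'world_to_cam': [[0.9188, -0.3944, -0.0172, -0.5439], [-0.3079, -0.6886, -0.6566, 0.2436], [0.2471, 0.6085, -0.7541, 0.8287], [0.0, 0.0, 0.0, 1.0]]}
wrist {'fx': 297.3186, 'fy': 297.3186, 'cx': 256.859, 'cy': 192.2341, 'T_tool_cam': [[0.0011, -0.9461, -0.3238, 0.0841], [1.0, 0.0012, -0.0001, -0.0007], [0.0005, -0.3238, 0.9461, -0.1275], [0.0, 0.0, 0.0, 1.0]]}
```

View pics/scene0.png

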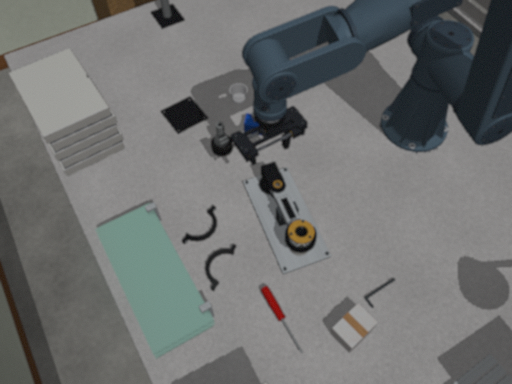

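View pics/side0.png

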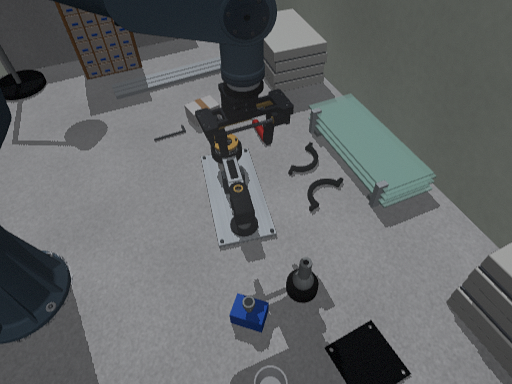

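View pics/wrist0.png

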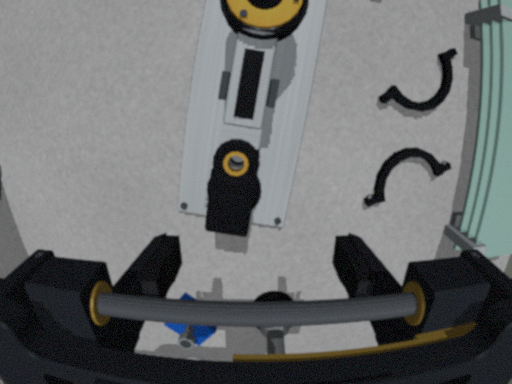

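Scene, side and wrist views are all usable. Side view: pin head near (249,300), stud top (305,262), cup (228,145). Wrist view: fork hole (236,163).

```bash
cat > h.py <<'E'
from bench import *
import cv2,numpy as np
from scipy.spatial.transform import Rotation as R
def snap(n,f=None):
    s=read_state();im=camera(n)
    if f: cv2.imwrite(f"pics/{f}.png",im[:,:,::-1])
    return s,im
def Twc(s):
    T=np.eye(4);q=s['eef_rot'];T[:3,:3]=R.from_quat(q[[1,2,3,0]]).as_matrix();T[:3,3]=s['tcp_pos'];return T
def ray(n,uv,s=None):
    p=camera_params(n);x=(uv[0]-p['cx'])/p['fx'];y=(uv[1]-p['cy'])/p['fy']
    if n=='wrist':
        r=np.hypot(x,y)+1e-12;d=np.array([x/r*np.sin(r),y/r*np.sin(r),np.cos(r)]);T=Twc(s)@np.array(p['T_tool_cam'])
    else:
        d=np.array([x,y,1.]);T=np.linalg.inv(np.array(p['world_to_cam']))
    return T[:3,3],T[:3,:3]@d
def hit(n,uv,z,s=None):
    o,d=ray(n,uv,s);return (o+d*(z-o[2])/d[2]).round(4)
def proj(n,P,s=None):
    p=camera_params(n)
    M=np.linalg.inv(Twc(s)@np.array(p['T_tool_cam'])) if n=='wrist' else np.array(p['world_to_cam'])
    c=M[:3,:3]@np.array(P)+M[:3,3]
    if n=='wrist':
        r=np.hypot(c[0],c[1]);t=np.arctan2(r,c[2]);return np.array([p['cx']+p['fx']*t*c[0]/r,p['cy']+p['fy']*t*c[1]/r]).round(1)
    return np.array([p['cx']+p['fx']*c[0]/c[2],p['cy']+p['fy']*c[1]/c[2]]).round(1)
def brass(im):
    hsv=cv2.cvtColor(im,cv2.COLOR_RGB2HSV);return cv2.inRange(hsv,(12,120,80),(32,255,255))
def blobs(m,a=20):
    n,l,st,c=cv2.connectedComponentsWithStats(m);return [(st[i].tolist(),c[i].round(1).tolist()) for i in range(1,n) if st[i,4]>a]
E
python3 - <<'E'
from h import *
s=read_state()
im=cv2.imread('pics/wrist0.png')[:,:,::-1]
print(blobs(brass(im)))
print('fork w',hit('wrist',(236,163),.096,s))
for n in ['scene','side']:
    im=cv2.imread(f'pics/{n}0.png')[:,:,::-1];print(n,blobs(brass(im),8))
    hsv=cv2.cvtColor(im,cv2.COLOR_RGB2HSV);print('blue',blobs(cv2.inRange(hsv,(110,150,60),(130,255,255))))
print('pin',hit('side',(249,300),.079),'stud',hit('side',(305,262),.12),'fork',hit('side',(238,188),.096),'cup',hit('side',(228,145),.108),hit('scene',(301,234),.108),hit('scene',(278,184),.096),'nest',hit('side',(302,285),.03))
a=cv2.imread('pics/side0.png')[220:340,210:350];cv2.imwrite('pics/c.png',cv2.resize(a,None,fx=5,fy=5,interpolation=2))
E
```

```text
[([227, 0, 76, 28, 1352], [265.1, 12.5]), ([223, 151, 26, 26, 352], [235.1, 163.8]), ([90, 284, 10, 41, 150], [93.1, 305.2]), ([417, 301, 7, 23, 52], [421.1, 312.8]), ([234, 330, 213, 29, 900], [351.3, 348.0])]
fork w [0.5529 0.0163 0.096 ]
scene [([107, 0, 27, 15, 254], [119.2, 5.1]), ([0, 56, 6, 9, 28], [1.8, 60.6]), ([273, 180, 9, 8, 46], [277.0, 183.4]), ([288, 220, 27, 23, 389], [300.8, 231.6]), ([345, 315, 21, 20, 108], [355.1, 324.6])]
blue [([245, 115, 5, 15, 26], [246.3, 123.7])]
side [([227, 134, 11, 16, 101], [232.0, 141.7]), ([215, 143, 4, 7, 22], [216.5, 145.7]), ([234, 185, 9, 7, 25], [237.9, 187.4])]
blue [([230, 294, 38, 38, 818], [248.3, 313.7])]
pin [ 0.4673 -0.26    0.079 ] stud [ 0.5979 -0.2483  0.12  ] fork [0.5522 0.0153 0.096 ] cup [0.5812 0.1634 0.108 ] [0.5863 0.1929 0.108 ] [0.5513 0.0182 0.096 ] nest [ 0.5957 -0.2548  0.03  ]
```

View pics/c.png

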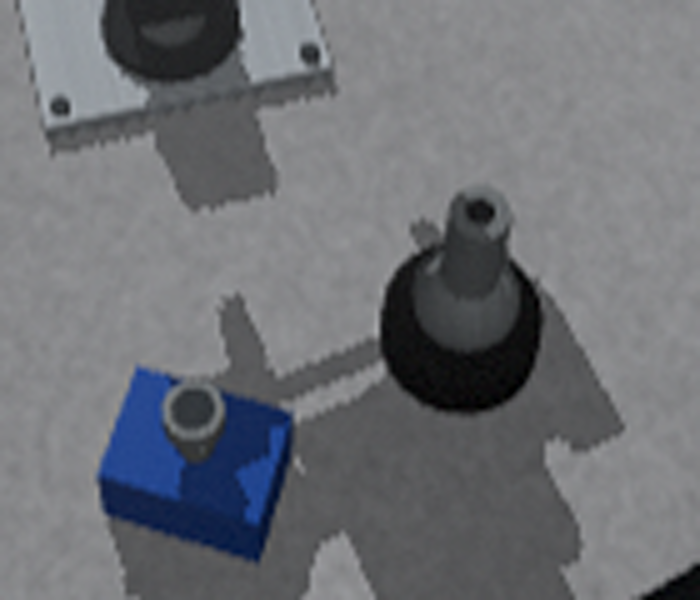

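Crop: the pin head centre is at side pixel (248.8,301.6) and the stud top at (306.6,262.2). Moving to hover over the pin.

drive_tool --rows '[[[-0.017,-0.037,0,0,0,0],[-0.032,-0.075,-0.01,0,0,0],[-0.047,-0.112,-0.02,0,0,0],[-0.062,-0.149,-0.03,0,0,0],[-0.077,-0.186,-0.045,0,0,0],[-0.092,-0.223,-0.057,0,0,0],[-0.107,-0.26,-0.065,0,0,0],[-0.107,-0.26,-0.075,0,0,0],[-0.107,-0.26,-0.075,0,0,0],[-0.107,-0.26,-0.075,0,0,0]]]'

```text
time_s: 0.98
tcp_pos: [0.4676, -0.2594, 0.182]
eef_rot: [-0.001, 0.707, 0.707, 0.0]
contact_force: [-0.2, 0.1, -0.3]
grip_width: 0.0881
grip_force: 0.0
```

```bash
python3 - <<'E'
from h import *
s,im=snap('wrist','w1');print(s['tcp_pos'],s['qpos'])
print(proj('wrist',(.467,-.26,.079),s),proj('wrist',(.598,-.249,.12),s))
g=cv2.cvtColor(im,cv2.COLOR_RGB2GRAY)
E
```

```text
[ 0.46757649 -0.25943767  0.18202249] [-7.28950125e-01  1.74815286e-01  1.77639819e+00  5.10458608e-04
  1.19251521e+00 -7.28092557e-01]
[257.1 199.1] [427.3 203.3]
```

View pics/w1.png

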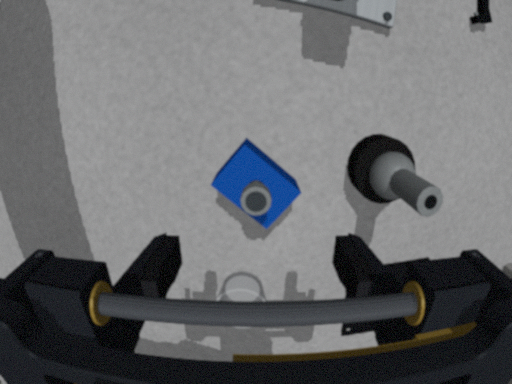

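The pin head is at (257,199.5), matching its prediction, so it lies at (0.467,-0.260). The stud top is at (429.5,198.5). Descending to grip the upper part of the head.

drive_tool --rows '[[[0,-0.0005,-0.03,0,0,0],[0,-0.0005,-0.055,0,0,0],[0,-0.0005,-0.075,0,0,0],[0,-0.0005,-0.085,0,0,0],[0,-0.0005,-0.092,0,0,0],[0,-0.0005,-0.095,0,0,0],[0,-0.0005,-0.0955,0,0,0],[0,-0.0005,-0.0955,0,0,0],[0,-0.0005,-0.0955,0,0,0],[0,-0.0005,-0.0955,0,0,0]]]'

```text
time_s: 1.87
tcp_pos: [0.4686, -0.2609, 0.0882]
eef_rot: [0.001, 0.707, 0.707, 0.0]
contact_force: [-0.2, -0.5, 1.3]
grip_width: 0.0884
grip_force: 0.0
```

drive_tool --rows '[[[0,0,0,0,0,0],[0,0,0,0,0,0],[0,0,0,0,0,0],[0,0,0,0,0,0],[0,0,0,0,0,0],[0,0,0,0,0,0],[0,0,0,0,0,0],[0,0,0,0,0,0],[0,0,0,0,0,0],[0,0,0,0,0,0]]]' --fingers 15

```text
time_s: 2.7
tcp_pos: [0.468, -0.2605, 0.0872]
eef_rot: [-0.0, 0.707, 0.707, -0.0]
contact_force: [0.5, -0.4, -0.5]
grip_width: 0.0246
grip_force: 30.0
```

drive_tool --rows '[[[0,0,0.02,0,0,0],[0,0,0.05,0,0,0],[0,0,0.085,0,0,0],[0,0,0.125,0,0,0],[0.015,0.035,0.128,0,0,0],[0.032,0.072,0.128,0,0,0],[0.05,0.11,0.128,0,0,0],[0.067,0.147,0.128,0,0,0],[0.085,0.18,0.128,0,0,0],[0.085,0.2,0.128,0,0,0]]]'

```text
time_s: 3.53
tcp_pos: [0.5549, -0.0572, 0.2154]
eef_rot: [0.0, 0.706, 0.708, 0.001]
contact_force: [-0.1, -0.6, -0.1]
grip_width: 0.0249
grip_force: 30.0
```

drive_tool --rows '[[[0,0,0,0,0,0],[0,0,0,0,0,0],[0,0,0,0,0,0],[0,0,0,0,0,0],[0,0,0,0,0,0],[0,0,0,0,0,0],[0,0,0,0,0,0],[0,0,0,0,0,0],[0,0,0,0,0,0],[0,0,0,0,0,0]]]'

```text
time_s: 4.37
tcp_pos: [0.553, -0.0606, 0.2152]
eef_rot: [0.0, 0.707, 0.707, -0.0]
contact_force: [-0.0, -0.2, -0.4]
grip_width: 0.0248
grip_force: 30.0
```

```bash
python3 - <<'E'
from h import *
s,im=snap('wrist','w2');print(s['tcp_pos'],s['eef_rot'])
for b in blobs(brass(im)): print(b)
for st,c in blobs(brass(im)):
    if c[1]<280:
        m=np.array([st[0]+st[2]/2-.5,st[1]+st[3]/2-.5]);print(m,hit('wrist',m,.096,s),hit('wrist',m,.108,s))
si,im2=snap('scene');print('scene',[(b,hit('scene',b[1],.096),hit('scene',b[1],.108)) for b in blobs(brass(im2)) if 260<b[1][0]<330])
si,im2=snap('side');print('side',[(b,hit('side',b[1],.096),hit('side',b[1],.108)) for b in blobs(brass(im2),8)])
t=Twc(s);print('pin nose nominal px',proj('wrist',s['tcp_pos']+[0,0,-.0772],s),proj('wrist',s['tcp_pos']+[0,0,-.0082],s))
E
```

```text
[ 0.55300173 -0.06063929  0.21522569] [ 3.89941812e-06  7.07178570e-01  7.07034985e-01 -1.34301209e-07]
([241, 88, 32, 31, 482], [256.7, 103.3])
([186, 291, 8, 45, 207], [188.9, 314.1])
([321, 308, 7, 28, 103], [324.9, 323.8])
([320, 338, 79, 14, 408], [358.5, 345.4])
[256.5 103. ] [0.5519 0.0162 0.096 ] [0.552  0.0165 0.108 ]
scene [(([273, 180, 9, 8, 46], [277.0, 183.4]), array([0.5527, 0.015 , 0.096 ]), array([0.557 , 0.0214, 0.108 ])), (([288, 220, 27, 23, 391], [300.8, 231.5]), array([0.5786, 0.1815, 0.096 ]), array([0.5827, 0.1862, 0.108 ]))]
side [(([213, 134, 10, 13, 74], [217.2, 140.7]), array([0.5633, 0.206 , 0.096 ]), array([0.5599, 0.1926, 0.108 ])), (([233, 185, 5, 7, 16], [234.9, 187.4]), array([0.5458, 0.0204, 0.096 ]), array([0.5427, 0.0103, 0.108 ]))]
pin nose nominal px [257.8 210.1] [258.1 259.2]
```

View pics/w2.png

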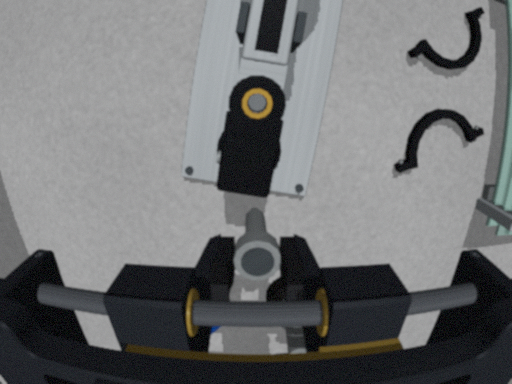

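The hole is at (257,103), giving (0.552,0.016), and the pin hangs in the jaws almost straight. Going over and starting the insertion.

drive_tool --rows '[[[0.0003,0.025,0,0,0,0],[0.0003,0.055,0,0,0,0],[0.0003,0.077,0,0,0,0],[0.0003,0.077,0,0,0,0],[0.0003,0.077,-0.015,0,0,0],[0.0003,0.077,-0.03,0,0,0],[0.0003,0.077,-0.038,0,0,0],[0.0003,0.077,-0.045,0,0,0],[0.0003,0.077,-0.05,0,0,0],[0.0003,0.077,-0.055,0,0,0]]]'

```text
time_s: 5.35
tcp_pos: [0.5536, 0.0161, 0.1601]
eef_rot: [0.0, 0.707, 0.707, 0.0]
contact_force: [0.1, -0.2, -0.4]
grip_width: 0.0247
grip_force: 30.0
```

drive_tool --rows '[[[0,0,-0.005,0,0,0],[0,0,-0.01,0,0,0],[0,0,-0.014,0,0,0],[0,0,-0.017,0,0,0],[0,0,-0.02,0,0,0],[0,0,-0.022,0,0,0],[0,0,-0.024,0,0,0],[0,0,-0.025,0,0,0],[0,0,-0.025,0,0,0],[0,0,-0.025,0,0,0]]]'

```text
time_s: 6.18
tcp_pos: [0.5534, 0.0165, 0.1353]
eef_rot: [0.0, 0.707, 0.707, 0.0]
contact_force: [0.1, 0.4, -0.8]
grip_width: 0.0246
grip_force: 30.0
```

drive_tool --rows '[[[0,0,-0.003,0,0,0],[0,0,-0.006,0,0,0],[0,0,-0.009,0,0,0],[0,0,-0.012,0,0,0],[0,0,-0.014,0,0,0],[0,0,-0.016,0,0,0],[0,0,-0.017,0,0,0],[0,0,-0.0175,0,0,0],[0,0,-0.0175,0,0,0],[0,0,-0.0175,0,0,0]]]'

```text
time_s: 7.02
tcp_pos: [0.5532, 0.0165, 0.1184]
eef_rot: [-0.0, 0.707, 0.707, -0.0]
contact_force: [-3.2, 0.6, 6.0]
grip_width: 0.0247
grip_force: 30.0
```

Contact of 6 N at z=0.118, about the expected seating height. I'll open, lift clear and look.

drive_tool --rows '[[[0,0,0,0,0,0],[0,0,0,0,0,0],[0,0,0,0,0,0],[0,0,0,0,0,0],[0,0,0.01,0,0,0],[0,0,0.03,0,0,0],[0,0,0.06,0,0,0],[0,-0.03,0.09,0,0,0],[0,-0.06,0.1,0,0,0],[0,-0.077,0.1,0,0,0]]]' --fingers 70

```text
time_s: 7.85
tcp_pos: [0.5556, -0.0632, 0.2228]
eef_rot: [0.004, 0.707, 0.707, 0.001]
contact_force: [0.6, -0.2, -0.3]
grip_width: 0.0617
grip_force: 0.0
```

```bash
python3 - <<'E'
from h import *
s,im=snap('wrist','w3');print(s['tcp_pos'])
print(proj('wrist',(.5527,.0163,.110),s),[b for b in blobs(brass(im)) if b[1][1]<250])
si,a=snap('side')
b=cv2.resize(a[120:320,190:340],(450,600))[:,:,::-1];c=cv2.resize(im[60:260,170:350],None,fx=1.9,fy=1.9)[:,:,::-1]
o=np.zeros((600,800,3),np.uint8);o[:,:450]=b;o[:c.shape[0],455:455+c.shape[1]]=c[:,:345];cv2.imwrite('pics/m3.png',o)
E
```

```text
[ 0.55558329 -0.06316477  0.22282076]
[253.1  99.5] []
```

View pics/m3.png

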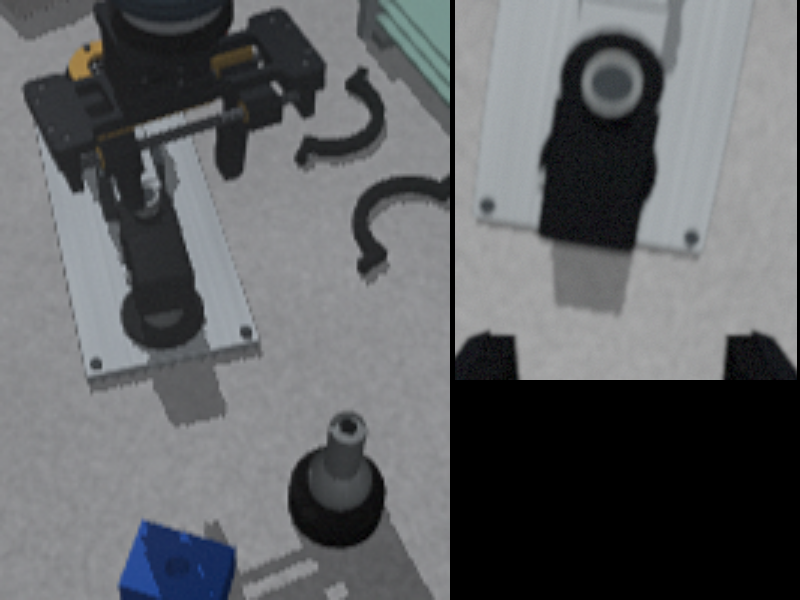

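The pin head is centred over the fork at wrist pixel (252.7,103). I'll tap it down with closed fingers to make sure it is seated.

drive_tool --rows '[[[0,0.02,0,0,0,0],[0,0.05,0,0,0,0],[0,0.077,0,0,0,0],[0,0.077,0,0,0,0],[0,0.077,-0.02,0,0,0],[0,0.077,-0.045,0,0,0],[0,0.077,-0.065,0,0,0],[0,0.077,-0.078,0,0,0],[0,0.077,-0.084,0,0,0],[0,0.077,-0.085,0,0,0]]]' --fingers 0

```text
time_s: 8.78
tcp_pos: [0.5521, 0.017, 0.1312]
eef_rot: [-0.001, 0.707, 0.707, -0.001]
contact_force: [-0.5, 0.4, 0.4]
grip_width: 0.0002
grip_force: 0.0
```

drive_tool --rows '[[[0,0,-0.001,0,0,0],[0,0,-0.002,0,0,0],[0,0,-0.003,0,0,0],[0,0,-0.004,0,0,0],[0,0,-0.005,0,0,0],[0,0,-0.0055,0,0,0],[0,0,-0.0055,0,0,0],[0,0,-0.0055,0,0,0],[0,0,-0.0055,0,0,0],[0,0,-0.0055,0,0,0]]]'

```text
time_s: 9.62
tcp_pos: [0.554, 0.0164, 0.1294]
eef_rot: [0.001, 0.707, 0.707, 0.0]
contact_force: [-5.0, 0.4, 12.2]
grip_width: 0.0004
grip_force: 6.0
```

Contact is at tip height 0.110, which is the head top when seated, so the pin is down. Next the stud.

drive_tool --rows '[[[0,0,0.03,0,0,0],[0,0,0.07,0,0,0],[0.005,-0.035,0.1,0,0,0],[0.012,-0.076,0.1,0,0,0],[0.019,-0.117,0.1,0,0,0],[0.026,-0.158,0.1,0,0,0],[0.033,-0.198,0.1,0,0,0],[0.04,-0.236,0.1,0,0,0],[0.046,-0.265,0.1,0,0,0],[0.046,-0.265,0.1,0,0,0]]]' --fingers 90

```text
time_s: 10.45
tcp_pos: [0.5995, -0.2548, 0.2275]
eef_rot: [0.001, 0.709, 0.705, -0.001]
contact_force: [-0.7, 0.1, 1.5]
grip_width: 0.0648
grip_force: 0.0
```

drive_tool --rows '[[[0,0,0,0,0,0],[0,0,0,0,0,0],[0,0,0,0,0,0],[0,0,0,0,0,0],[0,0,0,0,0,0],[0,0,0,0,0,0],[0,0,0,0,0,0],[0,0,0,0,0,0],[0,0,0,0,0,0],[0,0,0,0,0,0]]]'

```text
time_s: 11.28
tcp_pos: [0.5993, -0.2484, 0.2272]
eef_rot: [-0.0, 0.707, 0.707, -0.0]
contact_force: [-0.5, -0.3, -0.6]
grip_width: 0.0793
grip_force: 0.0
```

```bash
python3 - <<'E'
from h import *
print('side',hit('side',(306.6,262.2),.12))
s,im=snap('wrist','w4');print(s['tcp_pos'],proj('wrist',(.598,-.249,.12),s))
o=cv2.resize(im[100:300,150:400],(750,600))[:,:,::-1];cv2.imwrite('pics/c4.png',o)
E
```

```text
side [ 0.6007 -0.25    0.12  ]
[ 0.59931843 -0.24844978  0.22720994] [256.1 197.1]
```

View pics/c4.png

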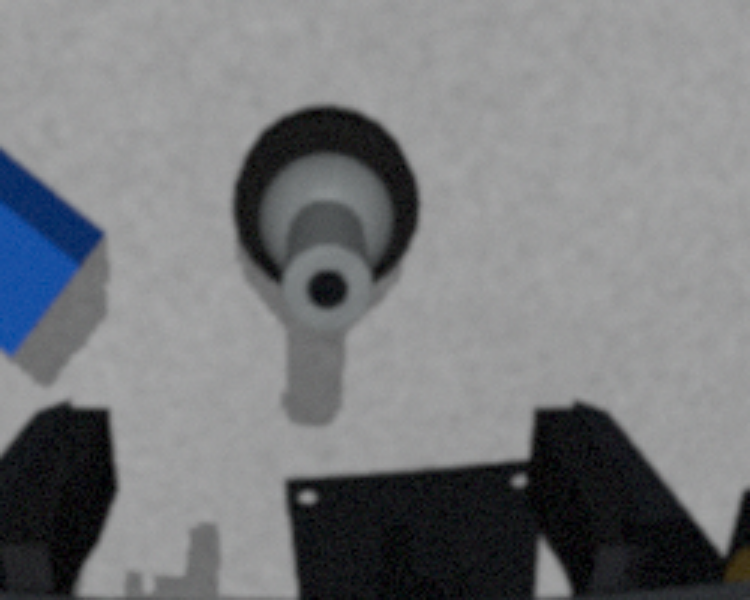

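The stud top is at wrist (259.3,196.3), giving (0.6007,-0.249), which agrees with the side view. Descending to grip the stem.

drive_tool --rows '[[[0.0014,-0.001,-0.03,0,0,0],[0.0014,-0.001,-0.065,0,0,0],[0.0014,-0.001,-0.09,0,0,0],[0.0014,-0.001,-0.108,0,0,0],[0.0014,-0.001,-0.12,0,0,0],[0.0014,-0.001,-0.126,0,0,0],[0.0014,-0.001,-0.128,0,0,0],[0.0014,-0.001,-0.128,0,0,0],[0.0014,-0.001,-0.128,0,0,0],[0.0014,-0.001,-0.128,0,0,0]]]'

```text
time_s: 12.17
tcp_pos: [0.6016, -0.25, 0.1008]
eef_rot: [0.001, 0.707, 0.707, 0.0]
contact_force: [-0.0, 0.2, 0.8]
grip_width: 0.0789
grip_force: 0.0
```

drive_tool --rows '[[[0,0,0,0,0,0],[0,0,0,0,0,0],[0,0,0,0,0,0],[0,0,0,0,0,0],[0,0,0,0,0,0],[0,0,0,0,0,0],[0,0,0,0,0,0],[0,0,0,0,0,0],[0,0,0,0,0,0],[0,0,0,0,0,0]]]' --fingers 15

```text
time_s: 13.0
tcp_pos: [0.6008, -0.2495, 0.0992]
eef_rot: [0.0, 0.707, 0.707, 0.0]
contact_force: [0.1, -0.2, -1.1]
grip_width: 0.0257
grip_force: 30.0
```

drive_tool --rows '[[[0,0,0.01,0,0,0],[0,0,0.03,0,0,0],[0,0,0.06,0,0,0],[0,0,0.095,0,0,0],[0,0,0.13,0,0,0],[0,0.03,0.15,0,0,0],[0,0.065,0.16,0,0,0],[0,0.1,0.16,0,0,0],[0,0.14,0.16,0,0,0],[0,0.18,0.16,0,0,0]]]'

```text
time_s: 13.83
tcp_pos: [0.6001, -0.0681, 0.2598]
eef_rot: [-0.0, 0.707, 0.707, -0.0]
contact_force: [1.2, 0.9, -2.6]
grip_width: 0.0249
grip_force: 30.0
```

drive_tool --rows '[[[-0.003,0.035,0,0,0,0],[-0.006,0.07,0,0,0,0],[-0.01,0.105,0,0,0,0],[-0.015,0.14,0,0,0,0],[-0.015,0.155,0,0,0,0],[-0.015,0.155,0,0,0,0],[-0.015,0.155,0,0,0,0],[-0.015,0.155,0,0,0,0],[-0.015,0.155,0,0,0,0],[-0.015,0.155,0,0,0,0]]]'

```text
time_s: 14.67
tcp_pos: [0.5859, 0.0842, 0.2592]
eef_rot: [0.0, 0.708, 0.706, -0.0]
contact_force: [0.6, 0.7, -2.5]
grip_width: 0.0249
grip_force: 30.0
```

```bash
python3 - <<'E'
from h import *
s,im=snap('wrist','w5');print(s['tcp_pos'],s['eef_rot'])
m=brass(im);m[260:]=0
cs,_=cv2.findContours(cv2.morphologyEx(m,cv2.MORPH_CLOSE,np.ones((5,5))),cv2.RETR_CCOMP,cv2.CHAIN_APPROX_NONE)
for c in cs:
    if len(c)>40:
        P=np.array([hit('wrist',p,.108,s)[:2] for p in c[:,0].astype(float)])
        A=np.c_[2*P,np.ones(len(P))];sol=np.linalg.lstsq(A,(P**2).sum(1),rcond=None)[0];r=np.sqrt(sol[2]+sol[:2]@sol[:2])
        print(len(c),'centre',sol[:2].round(4),'r',r.round(4),'resid',np.abs(np.hypot(*(P-sol[:2]).T)-r).max().round(4), cv2.fitEllipse(c))
print('ball px nominal',proj('wrist',s['tcp_pos']+[0,0,-.053],s),'top',proj('wrist',s['tcp_pos']+[0,0,.021],s))
cv2.imwrite('pics/c5.png',im[:,:,::-1])
E
```

```text
[0.58586005 0.08419378 0.25919291] [ 1.20778458e-05  7.07752806e-01  7.06460152e-01 -1.41269730e-04]
219 centre [0.5805 0.1841] r 0.0357 resid 0.0013 ((251.8278045654297, 77.59591674804688), (75.068115234375, 77.92213439941406), 90.43999481201172)
107 centre [0.5805 0.1839] r 0.0176 resid 0.0005 ((251.78115844726562, 77.61861419677734), (37.359649658203125, 38.347381591796875), 84.35774230957031)
ball px nominal [257.9 223.8] top [258.2 292.9]
```

View pics/c5.png

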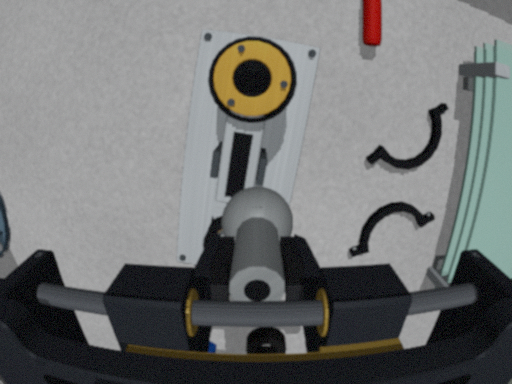

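The ring centre is at (252,77.6), giving (0.5805,0.184). It is 170 mm from the fork hole, as specified. The stud hangs upright in the jaws.

drive_tool --rows '[[[-0.002,0.03,0,0,0,0],[-0.004,0.065,0,0,0,0],[-0.0053,0.09,0,0,0,0],[-0.0053,0.0985,0,0,0,0],[-0.0053,0.0985,-0.01,0,0,0],[-0.0053,0.0985,-0.03,0,0,0],[-0.0053,0.0985,-0.05,0,0,0],[-0.0053,0.0985,-0.065,0,0,0],[-0.0053,0.0985,-0.074,0,0,0],[-0.0053,0.0985,-0.074,0,0,0]]]'

```text
time_s: 15.55
tcp_pos: [0.579, 0.1823, 0.182]
eef_rot: [-0.001, 0.708, 0.707, -0.002]
contact_force: [-0.4, 0.1, -3.2]
grip_width: 0.0252
grip_force: 30.0
```

drive_tool --rows '[[[0,0,0,0,0,0],[0,0,0,0,0,0],[0,0,-0.002,0,0,0],[0,0,-0.003,0,0,0],[0,0,-0.004,0,0,0],[0,0,-0.005,0,0,0],[0,0,-0.006,0,0,0],[0,0,-0.007,0,0,0],[0,0,-0.008,0,0,0],[0,0,-0.008,0,0,0]]]'

```text
time_s: 16.38
tcp_pos: [0.5808, 0.1839, 0.1776]
eef_rot: [0.0, 0.707, 0.707, 0.0]
contact_force: [1.3, -0.8, -0.1]
grip_width: 0.0252
grip_force: 30.0
```

drive_tool --rows '[[[0,0,-0.001,0,0,0],[0,0,-0.002,0,0,0],[0,0,-0.003,0,0,0],[0,0,-0.003,0,0,0],[0,0,-0.003,0,0,0],[0,0,-0.003,0,0,0],[0,0,-0.003,0,0,0],[0,0,-0.003,0,0,0],[0,0,-0.003,0,0,0],[0,0,-0.003,0,0,0]]]'

```text
time_s: 17.22
tcp_pos: [0.581, 0.1839, 0.175]
eef_rot: [0.001, 0.707, 0.707, 0.0]
contact_force: [0.5, -2.0, 5.6]
grip_width: 0.0248
grip_force: 30.0
```

Seated: the net 8.8 N matches the spring at 2 mm down. Pressing on.

drive_tool --rows '[[[0,-0.0005,-0.001,0,0,0],[0,-0.0005,-0.002,0,0,0],[0,-0.0005,-0.003,0,0,0],[0,-0.0005,-0.004,0,0,0],[0,-0.0005,-0.005,0,0,0],[0,-0.0005,-0.006,0,0,0],[0,-0.0005,-0.007,0,0,0],[0,-0.0005,-0.008,0,0,0],[0,-0.0005,-0.009,0,0,0],[0,-0.0005,-0.0095,0,0,0]]]'

```text
time_s: 18.05
tcp_pos: [0.5812, 0.1835, 0.1665]
eef_rot: [0.001, 0.707, 0.707, 0.001]
contact_force: [-2.7, -2.1, 11.9]
grip_width: 0.025
grip_force: 30.0
```

drive_tool --rows '[[[0,0,-0.0005,0,0,0],[0,0,-0.001,0,0,0],[0,0,-0.0015,0,0,0],[0,0,-0.0015,0,0,0],[0,0,-0.0015,0,0,0],[0,0,-0.0015,0,0,0],[0,0,-0.0015,0,0,0],[0,0,-0.0015,0,0,0],[0,0,-0.0015,0,0,0],[0,0,-0.0015,0,0,0]]]'

```text
time_s: 18.88
tcp_pos: [0.5813, 0.1835, 0.1654]
eef_rot: [0.001, 0.707, 0.707, 0.001]
contact_force: [-3.2, -1.9, 12.1]
grip_width: 0.025
grip_force: 30.0
```

drive_tool --rows '[[[0,0,-0.0005,0,0,0],[0,0,-0.001,0,0,0],[0,0,-0.0015,0,0,0],[0,0,-0.002,0,0,0],[0,0,-0.002,0,0,0],[0,0,-0.002,0,0,0],[0,0,-0.002,0,0,0],[0,0,-0.002,0,0,0],[0,0,-0.002,0,0,0],[0,0,-0.002,0,0,0]]]'

```text
time_s: 19.72
tcp_pos: [0.5816, 0.1836, 0.1647]
eef_rot: [0.001, 0.707, 0.707, 0.001]
contact_force: [-6.3, -3.1, 19.4]
grip_width: 0.0249
grip_force: 30.0
```

```bash
python3 - <<'E'
from h import *
s,a=snap('scene');s,b=snap('side');s,c=snap('wrist');print(s['tcp_pos'],s['contact_force'],s['qvel'].round(4))
o=np.zeros((600,800,3),np.uint8)
o[:300,:400]=cv2.resize(a[150:270,230:390],(400,300));o[300:,:400]=cv2.resize(b[90:240,160:360],(400,300));o[:300,400:]=cv2.resize(c[100:310,120:400],(400,300))
cv2.imwrite('pics/f.png',o[:,:,::-1])
E
```

```text
[0.58158582 0.18358919 0.16471483] [-6.65418473 -2.25596949 18.82871068] [ 0.0009  0.0015  0.0002  0.0003  0.0003 -0.0018]
```

View pics/f.png

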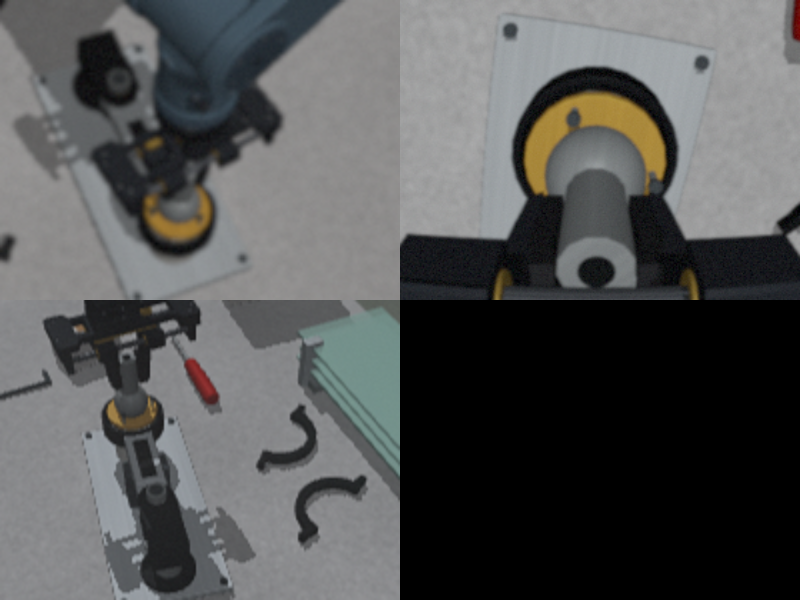

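The ball is in the ring, the ring is down in the cup, the stem is upright and the pin head is still on the fork.

```bash
python3 -c "from bench import *; print(hand_in())"
```

```text
the job is handed in; nothing more can be done
None
```

I handed the job in at about 20 s, still gripping the stud: the hinge pin's head is down on the fork, and the ball is in the brass ring, stem upright, pressed to its stop with about 19 N on the wrist sensor. The hand-in returned no verdict.

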